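# Lever up the castings-box lid and hold it at the pointer

### The job

Pick up the flat-bladed pry knife, slip its blade into the slot under the front lip of the castings box and lever the lid up until it stands at the same slope as the straight pointer arm beside it, then finish while holding it still there on the blade, for the lid falls shut if let go. Only the knife may touch the lid; leave the pointer as it is set and the file, the bowl and the mandrel where they are.

Things in the scene. Friction and masses are not known exactly. Their poses are not given: they have to be found in the camera images.
- box: Dark steel box fixed to the bench, 130 deep (x), 170 wide (y), 70 mm high; origin: centre of its underside; front faces own -x. Lid hinge along the top of the back wall. Outside the front wall a full-width ledge 18 mm deep, top 58 mm above the bench. Right (-y) of it: a curved quadrant bar and the pointer, out to 122 mm from its middle. Front and left are clear. Brass castings inside.
- lid: Flat aluminium lid, 152 mm hinge to lip, 176 wide, 4 thick, 0.18 to 0.35 kg, no handle. Swings freely; starts shut and falls shut by its weight. Origin: mid-width on the hinge axis, at the underside, 70 mm above the bench. Own x points from lip to hinge (level when shut), z out of its upper face. Opening raises the lip, a turn about own +y, up to 1.5 rad.
- lid_lip (a point): Middle of the lid's front edge (lip), at its underside: 152 mm from the hinge, 70 mm above the bench when shut. It overhangs the box's front ledge, leaving a slot 12 mm high and 22 mm deep (lip edge to front wall), too low for fingers. Axes as the lid.
- pointer: Steel pointer arm, a flat bar 135 mm long, 8 high, 6 thick, right of the lid (104 mm to -y of the box's middle). It turns on the lid's hinge axis and is clamped by stiff friction at 0.45 to 0.9 rad above level, different each time. Origin on the hinge axis; own x points from tip to hinge. The lid is at the mark when both x axes are parallel.
- pointer_tip (a point): Free end of the pointer arm, on its centre line, 135 mm from the hinge axis. Axes as the pointer.
- knife: Loose pry knife, 90 g, left or right of the box (it swaps places with the file): flat-sided wooden handle 100 long, 18 wide, 26 mm high, and a flat steel blade 90 long, 24 wide, 3 thick, out of the handle's end at mid height (13 mm above the bench as it lies). Origin under the handle's middle; own x points to the blade's tip, z up.
- knife_grip (a point): A good place to grip the knife: on the handle's centre line, 25 mm ahead of the handle's middle, 13 mm above its underside, 115 mm behind the blade's tip. Pinch the handle across its 18 mm width from above. Axes as the knife.
- knife_tip (a point): Middle of the blade's front edge, at half its thickness. Axes as the knife.
- file: Loose hand file, a bystander: round wooden handle 90 mm long and 20 mm thick, narrow dark blade 110 mm long, 8 mm wide, 14 mm high; origin under the joint of handle and blade, own x along the blade.
- bowl: Loose brass bowl, a bystander, 90 mm across, 35 mm high; origin under its middle.
- mandrel: Loose standing steel ring mandrel, a bystander: tapered post on a round foot 70 mm across, 130 mm high; origin under its middle.
Not all that is in view belongs to the job. Leave any green look-alike of the knife alone.

How it is judged:
On the way, in this order (a step that is already met when the one before it is completed fails the run):
1. the knife is picked up in the fingers, clear of the bench (contact force between the fingers and knife above 2 N and height (world z) of knife above 0.02 m), for 0.2 s.
2. the lid is levered off its seat on the knife's blade (angle between lid's own z axis and vertical above 0.1 rad and contact force between knife and lid above 0.2 N), for 0.2 s.
At the end, for the whole second after the job is handed in: The lid stands within 0.09 rad (about 5 degrees, 13 mm at the lip) of the pointer arm's angle and is still, carried by the knife (blade pressing on the lid with over 0.2 N), and the knife is gripped in the fingers, clear of the bench and still (angle between the x axis of lid and the x axis of pointer, either way round below 0.09 rad and angular speed of lid below 0.1 rad/s and contact force between knife and lid above 0.2 N and contact force between the fingers and knife above 2 N and height (world z) of knife above 0.04 m and linear speed of knife below 0.03 m/s); the arm keeps its last pose, push and grip.
It fails at once if the robot itself touches the lid (contact force between any of the fingers, the arm and lid above 0.5 N).
It fails at once if the pointer is shifted (distance of pointer_tip from where it was at the start of the episode above 0.008 m).
It fails at once if the file, bowl or mandrel is moved (distance of any of file, bowl, mandrel from where it was at the start of the episode above 0.02 m).
It also fails if it takes over 43 s, if anything falls off the work surface, if the arm or the gripper's body presses on something with over 40 N, if the wrist force passes 120 N, or if a joint passes its speed limit or range.

### The arm

A 7-joint arm with a two-finger parallel gripper is mounted at the origin on the work surface. World frame = base frame: x ahead of the robot, y to its left, z up, the work surface at z = 0. Lengths are in m, angles in rad, forces in N, time in s.
With the tool pointing down it reaches from about 0.425 to 1.025 m from the base axis. Payload 9.4 kg.
Tool frame: the origin (TCP) lies between the finger pads; the fingertips stand 19 mm ahead of it and the grasp point (between the pads) is the TCP; z points along the fingers, y is the line along which they close (so a half turn about z gives the same grasp; the last joint's range is limited). The gripper opens to 93 mm and grips with 3 to 60 N. Pads are 15 mm wide; open, the fingers measure 128 mm over their backs; the gripper's body (75 mm by 188 mm) begins 65 mm behind the grasp point.
Start: joints at [1.136, 0.599, -0.003, 1.599, 0.002, 0.943, -0.08], TCP at [0.254, -0.679, 0.238] pointing down, gripper open.
Joint ranges: [-2.57, 2.57], [-0.35, 1.97], [-1.29, 1.29], [0.11, 2.56], [-1.05, 4.19], [0.11, 1.86], [-2.63, 2.63]. Speed limits (rad/s): [2.22, 2.22, 3.01, 3.01, 3.14, 3.14, 3.14].

### API

Orientations are given as a unit quaternion [x, y, z, w].
In Python, from bench import manip gives the robot as it stands. The module is installed in compiled form; this text tells all that it offers. Calls block until the motion is done:
- manip.goto(position, orientation): joint-space move of the TCP to a pose.
- manip.move_straight(position, rotation=None, max_speed=0.15, max_force=None): straight line of the TCP; rotation=None keeps the orientation; max_speed is the mean speed in m/s. With max_force (N) it stops when the force on the tool has changed by that much, and returns True; else False.
- manip.movej(angles): joint-space move.
- manip.open() and manip.grab(grasp_force=None): open the fingers fully, or close them until they stop; grasp_force is the grip in N (None keeps the last).
- manip.sleep(seconds).
- manip.solve_ik(position, orientation): joint angles nearest the present ones, or None.
- manip.observe(): the state.
- manip.get_image(name): name is "side" or "top"; returns a dict with "color" (480x640x3 uint8, blue, green, red), "depth" (480x640 float32, m along the optical axis (not along the pixel's ray), 0 where there is no reading), "fov_y" (degrees; the focal length in pixels is half the picture's height over the tangent of half this angle, whatever the lens; pixels are square), "cx", "cy" (the principal point, pixels), "distortion" ([k1, k2, p1, p2, k3] as OpenCV has them; the pictures are not rectified), "extrinsics" (4x4, takes a point from camera to world coordinates). Camera axes: x right, y up, looking along -z (the intrinsics and any distortion apply to the point x, -y, -z); pixel columns grow to the right and rows downward; lengths in m; the calibration is good to about 2 mm. A picture is of the moment at which its call begins.
A pose or a line that the arm cannot do raises manip.Unreachable and nothing moves.
- manip.close_job(): hands the job in; it is judged then, once.
The state is a dict: "t": time; "q": joint angles; "dq": joint speeds; "tau": joint torques, N m; "eef_pos": TCP position; "eef_rot": TCP orientation; "wrist_force": force on the tool from outside, world axes, zero at the start; "moment": the same for the moment, N m; "gripper_width": opening from 0.0 (shut) to 1.0 (fully open); "gripper_force": force on a finger pad.
Only numpy, scipy, OpenCV 4.12 (cv2) and the standard library are available. Lean on these libraries where they do the work, as an engineer would, in place of code of your own. Each camera call takes 0.05 s, during which the arm holds its last target. There are 200 camera calls.

## Working session

There is one attempt and no reset: what is moved stays moved. The work goes in short steps, each a Python script; the robot and the scene stay as the last script left them, time stands still between calls to the robot, and variables do not carry over. Pictures are saved under pics/ and viewed, at most 10 in all, crops included, and the job is handed in when it is done.

```bash
mkdir -p pics; cat > h.py <<'E'
import numpy as np, cv2
from bench import manip
def load(n):
    d=np.load(f'{n}.npy',allow_pickle=True).item(); return d
def K(d):
    h=d['color'].shape[0]; f=h/2/np.tan(np.radians(d['fov_y'])/2)
    return np.array([[f,0,d['cx']],[0,f,d['cy']],[0,0,1.]])
def rays(d,uv):
    u=cv2.undistortPoints(np.array(uv,float).reshape(-1,1,2),K(d),np.array(d['distortion'],float)).reshape(-1,2)
    c=np.c_[u[:,0],-u[:,1],-np.ones(len(u))]; E=np.array(d['extrinsics'])
    return E[:3,3], c@E[:3,:3].T
def onz(d,uv,z):
    o,r=rays(d,uv); return o+r*((z-o[2])/r[:,2])[:,None]
def ony(d,uv,p0,n):
    o,r=rays(d,uv); return o+r*(((p0-o)@n)/(r@n))[:,None]
def bydepth(d,uv):
    o,r=rays(d,uv); uv=np.array(uv,int).reshape(-1,2)
    return o+r*d['depth'][uv[:,1],uv[:,0]][:,None]
E
python3 - <<'E'
from h import *
for n in('top','side'):
    d=manip.get_image(n); np.save(n,d,allow_pickle=True); cv2.imwrite(f'pics/{n}0.png',d['color'])
    print(n,d['fov_y'],d['cx'],d['cy'],d['distortion'],np.round(d['extrinsics'],3).tolist(),(d['depth']>0).mean())
s=manip.observe(); print(s['t'],s['eef_rot'],s['gripper_width'],s['wrist_force'])
E
```

```text
top 48.176374598666285 320.3618908614469 233.46401941022165 [-0.14456247  0.          0.          0.          0.        ] [[0.015, 0.995, -0.098, 0.353], [-1.0, 0.015, -0.002, 0.059], [-0.001, 0.098, 0.995, 1.357], [0.0, 0.0, 0.0, 1.0]] 0.9959049479166666
side 51.57125416662562 325.9749838618003 243.54571278359614 [-0.13882247  0.          0.          0.          0.        ] [[-0.926, 0.291, -0.238, 0.229], [-0.376, -0.739, 0.559, 0.653], [-0.013, 0.607, 0.794, 0.912], [0.0, 0.0, 0.0, 1.0]] 0.9960481770833334
0.1 [ 9.84034111e-01  1.77978641e-01 -1.81666385e-04 -6.62009561e-04] 0.9997659730583156 [ 0.09007498 -0.67342747 -0.74398645]
```

View pics/top0.png

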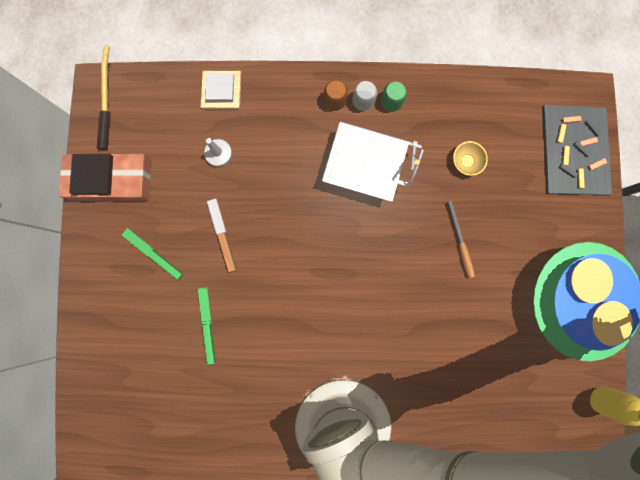

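View pics/side0.png

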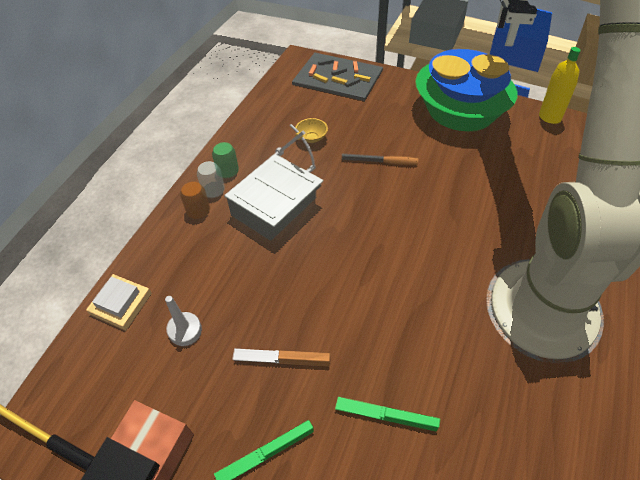

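The top view shows the knife at (222,235), with its blade up to (212,201) and wooden handle down to (230,270). The lid is at (365,160), the pointer and quadrant at about (408,165), the mandrel at (217,152), the bowl at (469,159) and the file at (460,240). The side view shows the pointer near (295,140) and the knife at (280,357).

```bash
python3 - <<'E'
from h import *
t=load('top');s=load('side')
def mask(d,box,lo,hi):
    x0,y0,x1,y1=box; h=cv2.cvtColor(d['color'],cv2.COLOR_BGR2HSV); m=cv2.inRange(h,lo,hi); k=np.zeros_like(m);k[y0:y1,x0:x1]=m[y0:y1,x0:x1]
    n,l,st,c=cv2.connectedComponentsWithStats(k); i=1+st[1:,4].argmax(); return (l==i).astype(np.uint8)
def rect(m,d,z):
    c=max(cv2.findContours(m,0,cv2.CHAIN_APPROX_NONE)[0],key=cv2.contourArea).reshape(-1,2)
    p=onz(d,c,z); r=cv2.minAreaRect((p[:,:2]*1000).astype(np.float32)); return r,cv2.boxPoints(r).round(1).tolist()
kb=mask(t,(195,190,250,240),(0,0,130),(180,70,255)); kh=mask(t,(200,225,250,280),(5,110,120),(18,255,255))
print('blade',kb.sum(),rect(kb,t,.0145)); print('handle',kh.sum(),rect(kh,t,.026))
ld=mask(t,(310,110,412,210),(0,0,170),(180,50,255)); print('lid',ld.sum(),rect(ld,t,.074))
kb=mask(s,(225,340,285,370),(0,0,130),(180,70,255)); kh=mask(s,(270,340,340,375),(5,110,100),(18,255,255))
print('side blade',rect(kb,s,.0145)); print('side handle',rect(kh,s,.026))
a=cv2.resize(t['color'][125:215,310:435],None,fx=6,fy=6,interpolation=cv2.INTER_CUBIC)
b=cv2.resize(s['color'][115:245,215:330],None,fx=4.5,fy=4.5,interpolation=cv2.INTER_CUBIC)
cv2.imwrite('pics/c_top.png',a);cv2.imwrite('pics/c_side.png',b)
print(bydepth(t,[(340,130),(330,180),(395,190),(365,160),(222,235),(230,262),(213,205)]).round(3).tolist())
E
```

```text
blade 376 (((525.3490600585938, 328.2911682128906), (91.95052337646484, 27.06374168395996), 18.626115798950195), [[477.5, 326.3999938964844], [486.1000061035156, 300.79998779296875], [573.2000122070312, 330.20001220703125], [564.5999755859375, 355.79998779296875]])
handle 2588 (((434.3636169433594, 301.4881896972656), (136.2097625732422, 124.29347229003906), 1.4846675395965576), [[364.70001220703125, 361.79998779296875], [367.8999938964844, 237.60000610351562], [504.1000061035156, 241.10000610351562], [500.79998779296875, 365.3999938964844]])
lid 4566 (((656.6951293945312, -55.865196228027344), (201.29901123046875, 157.1507568359375), 74.39646911621094), [[553.9000244140625, -131.6999969482422], [705.2999877929688, -173.89999389648438], [759.4000244140625, 19.899999618530273], [608.0999755859375, 62.20000076293945]])
side blade (((524.3018188476562, 328.2271728515625), (89.82752990722656, 25.93899917602539), 19.23751449584961), [[477.6000061035156, 325.70001220703125], [486.20001220703125, 301.20001220703125], [571.0, 330.79998779296875], [562.4000244140625, 355.29998779296875]])
side handle (((431.41632080078125, 300.09857177734375), (135.8927459716797, 71.37908935546875), 21.986312866210938), [[355.0, 307.79998779296875], [381.79998779296875, 241.60000610351562], [507.79998779296875, 292.3999938964844], [481.1000061035156, 358.6000061035156]])
[[0.737, 0.018, 0.071], [0.61, 0.041, 0.075], [0.602, -0.128, -0.0], [0.661, -0.044, 0.077], [0.476, 0.308, 0.028], [0.409, 0.286, 0.026], [0.554, 0.337, 0.014]]
```

View pics/c_top.png

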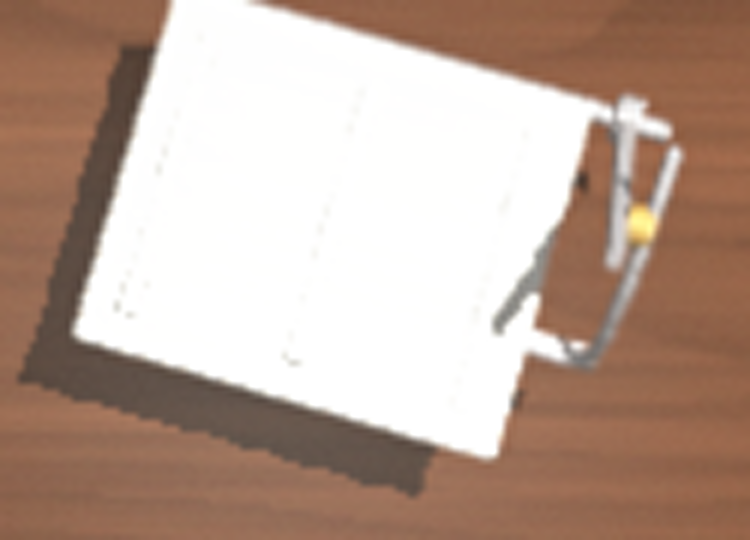

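View pics/c_side.png

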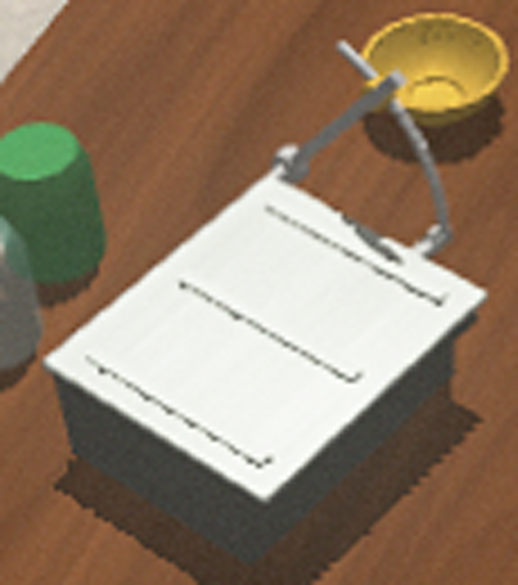

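The top crop shows the pointer running from its pivot at crop (630,110) to its tip at (613,262), which is full-frame (415,143)→(412,168.7). In the side crop it runs from pivot (290,165) to tip (395,82), full-frame (279,151.5)→(302.6,133).

```bash
python3 - <<'E'
from h import *
t=load('top');s=load('side')
h=cv2.cvtColor(t['color'],cv2.COLOR_BGR2HSV); m=cv2.inRange(h,(0,0,170),(180,50,255)); k=np.zeros_like(m);k[110:210,310:412]=m[110:210,310:412]
k=cv2.morphologyEx(k,cv2.MORPH_OPEN,np.ones((9,9),np.uint8))
c=max(cv2.findContours(k,0,cv2.CHAIN_APPROX_NONE)[0],key=cv2.contourArea).reshape(-1,2)
p=onz(t,c,.074); r=cv2.minAreaRect((p[:,:2]*1000).astype(np.float32)); b=cv2.boxPoints(r); print(r,b.tolist())
ct=lambda x,y:((x+.5)/6-.5+310,(y+.5)/6-.5+125)
cs=lambda x,y:((x+.5)/4.5-.5+215,(y+.5)/4.5-.5+115)
cor=onz(t,[ct(75,338),ct(497,459),ct(592,117)],.074); print('top corners FL FR BR',cor.round(4).tolist())
cs_=onz(s,[cs(267,500),cs(487,294),cs(43,364),cs(277,180)],.074); print('side FL FR BL BR',cs_.round(4).tolist())
# lid frame: from mean
FL=(cor[0]+cs_[0])/2; FR=(cor[1]+cs_[1])/2
y=(FL-FR); print('front width',np.linalg.norm(y)); y[2]=0;y/=np.linalg.norm(y); x=np.array([y[1],-y[0],0]); print('yaw',np.degrees(np.arctan2(x[1],x[0])))
lip=(FL+FR)/2; print('lip',lip,'hinge',lip+.152*x, 'depth chk',(cor[2]-lip)@x,(cs_[2:]-lip)@x)
H=lip+.152*x; H[2]=.07
for nm,d,q in(('top',t,[ct(629,112),ct(613,264),ct(619,208)]),('side',s,[cs(290,165),cs(397,80),cs(343,122)])):
    P=ony(d,q,H-.104*y,y)-H; a=P@x; z=P[:,2]; print(nm,a.round(4),z.round(4),'ang tip',np.arctan2(z[1],-a[1]),'seg',np.arctan2(z[1]-z[0],a[0]-a[1]),np.hypot(a[1],z[1]))
o1,r1=rays(t,[ct(613,264)]);o2,r2=rays(s,[cs(397,80)])
A=np.c_[r1[0],-r2[0]]; l=np.linalg.lstsq(A,o2-o1,rcond=None)[0]; p1=o1+l[0]*r1[0];p2=o2+l[1]*r2[0]; T=(p1+p2)/2-H
print('tri gap',np.linalg.norm(p1-p2),'tip rel x,y,z',T@x,T@y,T[2],'len',np.hypot(T@x,T[2]),'ang',np.arctan2(T[2],-T@x))
E
```

```text
((659.7290649414062, -45.00984191894531), (178.83157348632812, 157.11737060546875), 74.3645248413086) [[559.9783935546875, -109.94404602050781], [711.28173828125, -152.28970336914062], [759.479736328125, 19.924362182617188], [608.1763916015625, 62.27001953125]]
top corners FL FR BR [[0.6077, 0.06, 0.074], [0.5609, -0.1112, 0.074], [0.7038, -0.1507, 0.074]]
side FL FR BL BR [[0.6053, 0.0604, 0.074], [0.5588, -0.1082, 0.074], [0.7533, 0.0208, 0.074], [0.7004, -0.1479, 0.074]]
front width 0.17620723477013642
yaw -15.358329760103201
lip [ 0.58318179 -0.02473001  0.074     ] hinge [ 0.72975361 -0.06498795  0.074     ] depth chk 0.14966427598674 [0.15201073 0.14562628]
top [ 0.0053 -0.0838 -0.0528] [0.0003 0.0969 0.0634] ang tip 0.8573921655059292 seg 0.8257132538678064 0.12808956364360446
side [-0.0014 -0.0849 -0.0448] [0.0006 0.1028 0.0543] ang tip 0.8809671263738512 seg 0.8863470184367432 0.13333604737384705
tri gap 9.927588686835018e-05 tip rel x,y,z -0.0855748500244672 -0.10326121150755926 0.10369430298665516 len 0.13444539199466188 ang 0.8808410837788574
```

Everything agrees: pointer angle about 0.875 rad (triangulated length 134 mm against 135), lid width 176, yaw −15.5°. Next, pick the knife.

```bash
cat >> h.py <<'E'
from scipy.spatial.transform import Rotation as R
def down(yaw,pitch=0):  # tool x along knife x, z down; pitch>0 = blade tip lower
    return (R.from_euler('z',yaw)*R.from_euler('y',pitch)*R.from_euler('x',np.pi)).as_quat()
YK=np.radians(18.9); G=np.array([.4585,.3058,.022])
YB=np.radians(-15.5); XB=np.array([np.cos(YB),np.sin(YB),0]); LIP=np.array([.5832,-.0247,.07]); H=LIP+.152*XB
E
python3 - <<'E'
from h import *
s=manip.observe(); p=np.array(s['eef_pos'])
manip.move_straight([p[0],p[1],.33],max_speed=.3)
manip.goto([G[0],G[1],.20],down(YK))
manip.move_straight(G,max_speed=.15,max_force=15)
manip.grab(60)
s=manip.observe(); print(s['t'],s['eef_pos'],s['gripper_width']*93,s['gripper_force'],s['wrist_force'])
manip.move_straight([G[0],G[1],.16],max_speed=.15); manip.sleep(.3)
s=manip.observe(); print(s['t'],s['eef_pos'],s['gripper_width']*93,s['gripper_force'],s['wrist_force'])
pre=LIP-XB*.155; pre[2]=.16
manip.goto(pre,down(YB)); s=manip.observe(); print(s['t'],s['eef_pos'],s['q'])
pre[2]=.064+.009; manip.move_straight(pre,max_speed=.1)
for n in('top','side'):
    d=manip.get_image(n); np.save(n+'1',d,allow_pickle=True)
a=load('top1')['color'][110:290,270:430]; b=load('side1')['color'][115:295,215:405]
cv2.imwrite('pics/pre.png',np.hstack([cv2.resize(a,None,fx=2.2,fy=2.2),cv2.resize(b,None,fx=2.2,fy=2.2)]))
s=manip.observe(); print(s['t'],s['eef_pos'])
E
```

```text
6.5833 [0.45848011 0.30582908 0.0219828 ] 17.587831708445727 59.99009549617767 [ 0.78769116 -0.12388441 -1.53514696]
7.95 [0.45826355 0.30581411 0.15948091] 18.010787448120716 59.98974323272705 [-0.11295283  0.33678134 -0.83217035]
9.0667 [0.43470757 0.01802007 0.16017292] [ 0.16279554  0.41716679 -0.44451172  2.29956555  0.37795548  0.48980408
 -2.42370598]
10.1833 [0.43414641 0.01678524 0.07347818]
```

View pics/pre.png

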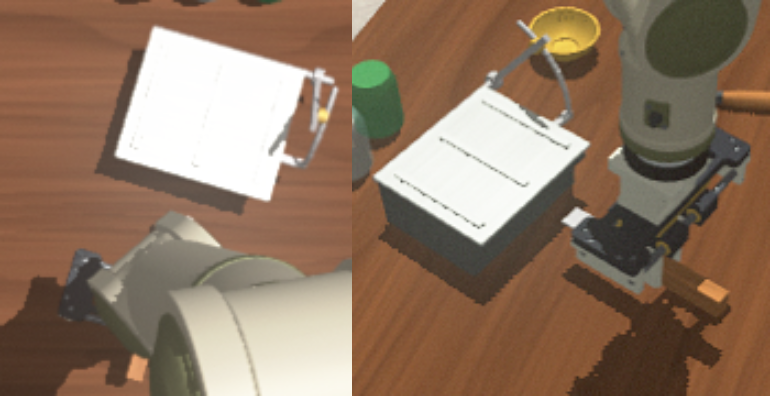

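The knife is held with its blade pointing at the lip; the visible blade tip is at crop (575,215), side frame about (316,213). Next I check its height and level from the depth image.

```bash
python3 - <<'E'
from h import *
d=load('side1'); h=cv2.cvtColor(d['color'],cv2.COLOR_BGR2HSV)
m=cv2.inRange(h,(0,0,150),(180,60,255))
n,l,st,c=cv2.connectedComponentsWithStats(m[200:230,300:335]); 
T=np.array([.4341,.0168,.0735])
YV=np.array([-XB[1],XB[0],0])
for i in range(1,n):
    if st[i,4]<15: continue
    v,u=np.where(l==i); P=bydepth(d,np.c_[u+300,v+200])-T; a=P@XB
    print(st[i],'fwd',a.min().round(4),a.max().round(4),'lat',(P@YV).min().round(4),(P@YV).max().round(4),'z',np.percentile(P[:,2],[10,50,90]).round(4),'slope',np.polyfit(a,P[:,2],1)[0].round(3))
qs=[]
for th in np.linspace(0,.9,7):
    p=H+np.array([0,0,0])-XB*.152*np.cos(th); p[2]=.07+.152*np.sin(th)
    g=p-XB*(.115-.016-.010*min(1,th/.4)); g[2]+=.009-.0015; q=manip.solve_ik(g,down(YB)); print(round(th,2),g.round(3),None if q is None else np.round(q,2))
E
```

```text
[10  9 14 10 69] fwd 0.0314 0.1505 lat -0.0604 0.0802 z [-0.0104 -0.007  -0.0037] slope -1.565
0.0 [0.488 0.002 0.078] [ 0.09  0.6  -0.3   2.25  0.51  0.35 -2.48]
0.15 [0.493 0.    0.1  ] [ 0.14  0.57 -0.36  2.22  0.48  0.42 -2.46]
0.3 [ 0.502 -0.002  0.122] [ 0.19  0.54 -0.43  2.19  0.47  0.5  -2.43]
0.45 [ 0.512 -0.005  0.144] [ 0.25  0.53 -0.49  2.15  0.45  0.57 -2.42]
0.6 [ 0.523 -0.008  0.163] [ 0.3   0.52 -0.55  2.11  0.45  0.63 -2.4 ]
0.75 [ 0.537 -0.012  0.181] [ 0.34  0.51 -0.6   2.06  0.45  0.7  -2.39]
0.9 [ 0.553 -0.016  0.197] [ 0.39  0.52 -0.65  2.01  0.45  0.76 -2.38]
```

```bash
cat >> h.py <<'E'
def pose(th,droop=0):
    p=H-XB*.152*np.cos(th); p[2]=.07+.152*np.sin(th)
    g=p-XB*(.115-.016-.010*min(1,th/.4)); g[2]+=.009-.0015+droop; return g
def lidang(name,out=None):
    d=manip.get_image(name); np.save('cur_'+name,d,allow_pickle=True)
    if out: cv2.imwrite(out,d['color'])
    return d
E
python3 - <<'E'
from h import *
g=pose(0); g[2]=.073
print('hit',manip.move_straight(g,max_speed=.04,max_force=8))
s=manip.observe(); print(s['t'],s['eef_pos'],g,s['wrist_force'])
g=pose(.0); manip.move_straight(g,max_speed=.03)
for th in np.arange(.1,.31,.1): manip.move_straight(pose(th),max_speed=.05)
manip.sleep(.3)
s=manip.observe(); print(s['t'],s['eef_pos'],pose(th),s['wrist_force'],s['moment'],s['gripper_force'])
d=lidang('side'); a=d['color'][100:300,200:440]; cv2.imwrite('pics/lift1.png',cv2.resize(a,None,fx=3,fy=3))
E
```

```text
hit False
11.7333 [0.48755561 0.00182694 0.07300443] [0.48780059 0.0017566  0.073     ] [ 0.8668718  -0.26385319 -0.22456659]
13.725 [ 0.501544   -0.00204752  0.12226951] [ 0.50156976 -0.00206193  0.12241907] [ 0.19400954  0.07722702 -2.07316677] [ 0.07084749  0.13183294 -0.01819211] 59.9895966053009
```

View pics/lift1.png

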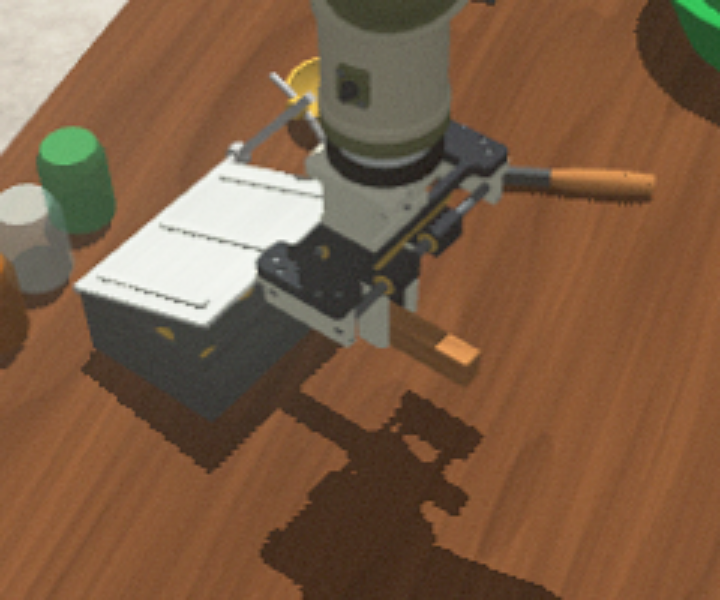

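The lid is open on the blade: its left front corner is at crop (207,325) and the brass castings show beneath it. I continue to the mark and measure the slope by fitting a plane to the lid's depth pixels.

```bash
cat >> h.py <<'E'
def slope(d):
    h=cv2.cvtColor(d['color'],cv2.COLOR_BGR2HSV); m=cv2.inRange(h,(0,0,185),(180,40,255)); v,u=np.where(m>0)
    P=bydepth(d,np.c_[u,v]); Q=P-H; y=np.array([-XB[1],XB[0],0]); a=Q@XB; b=Q@y
    k=(np.abs(b)<.085)&(a>-.15)&(a<-.01)&(Q[:,2]>.005)&(Q[:,2]<.17); a,b,z=a[k],b[k],Q[k,2]
    for _ in range(4):
        A=np.c_[a,b,np.ones(len(a))]; c=np.linalg.lstsq(A,z,rcond=None)[0]; r=np.abs(A@c-z); g=r<max(.004,2*np.median(r)); a,b,z=a[g],b[g],z[g]
    return np.arctan(-c[0]),c.round(3),len(a),r[g].std()
E
python3 - <<'E'
from h import *
print('at .3:',slope(load('cur_side')))
for th in (.4,.5,.6,.7,.8,.875): manip.move_straight(pose(th),max_speed=.05)
manip.sleep(.5)
s=manip.observe(); print(s['t'],s['eef_pos'],pose(th),s['wrist_force'],s['gripper_force'])
for n in('top','side'):
    d=lidang(n); print(n,slope(d))
a=load('cur_side')['color'][60:280,190:440]; b=load('cur_top')['color'][100:260,300:430]
cv2.imwrite('pics/lift2.png',np.hstack([cv2.resize(a,(500,440)),cv2.resize(b,(300,440))]))
E
```

```text
at .3: (np.float64(0.3430927424679103), array([-0.357,  0.001,  0.005]), 1950, np.float64(0.0009141384972060416))
16.925 [ 0.54994094 -0.01550776  0.19413523] [ 0.55002074 -0.01549858  0.19416661] [-1.35014734  0.47012122 -0.78447311] 59.98981475830078
top (np.float64(1.0301108205259764), array([-1.666,  0.008,  0.008]), 325, np.float64(0.000967978579431215))
side (np.float64(0.7022281942163074), array([-0.846, -0.01 ,  0.064]), 49, np.float64(0.0005454898946588018))
```

View pics/lift2.png

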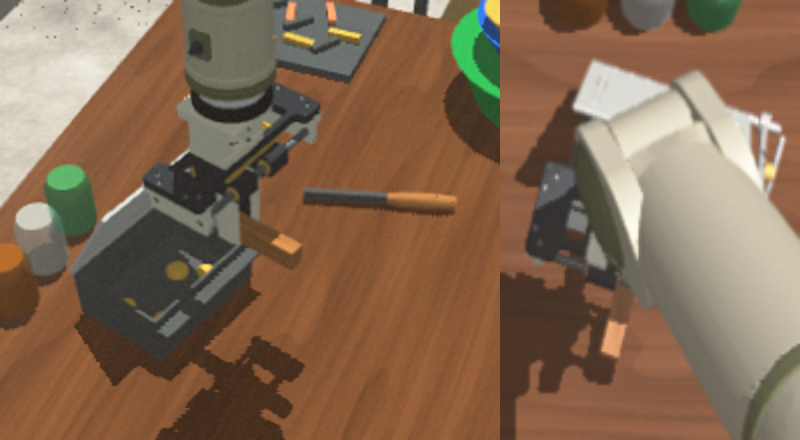

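The lid stands higher than planned. The level blade bears on the underside with its tip, so the angle is set by the tip position: atan2(0.123, 0.071) = 1.04, and the top view measures 1.03. I lower the tip to a point on the 0.875 line, 135 mm from the hinge.

```bash
cat >> h.py <<'E'
def tippose(th,r=.135):
    g=H-XB*(r*np.cos(th)+.115); g[2]=.07+r*np.sin(th)+.0075; return g
E
python3 - <<'E'
from h import *
for th,r in ((.98,.138),(.925,.135),(.885,.135)): manip.move_straight(tippose(th,r),max_speed=.025)
manip.sleep(.6)
s=manip.observe(); print(s['t'],s['eef_pos'],tippose(th,r),s['wrist_force'],s['gripper_force'],s['gripper_width']*93)
for n in('top','side'):
    d=lidang(n); print(n,slope(d))
a=load('cur_side')['color'][60:280,190:440]; b=load('cur_top')['color'][105:205,320:430]
cv2.imwrite('pics/lift3.png',np.hstack([cv2.resize(a,(400,352)),cv2.resize(b,(387,352))]))
E
```

```text
18.85 [ 0.5364757  -0.01174091  0.1819894 ] [ 0.53646963 -0.01174052  0.18197852] [-0.19643378 -0.21577092 -1.95917623] 59.989399909973145 17.71463340558749
top (np.float64(0.8885993415801707), array([-1.231,  0.007,  0.008]), 764, np.float64(0.0010095217107132727))
side (np.float64(0.8476079218803928), array([-1.133,  0.013,  0.01 ]), 71, np.float64(0.0009700476336514067))
```

View pics/lift3.png

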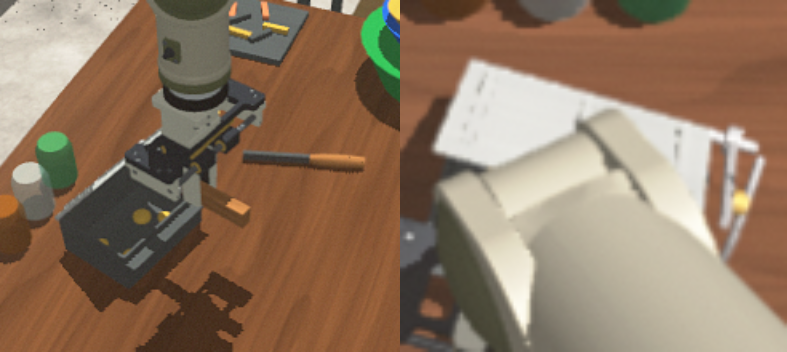

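The lid stands at about 0.885 rad against the pointer's 0.875, resting on the blade, and the pointer at crop (735,170) has not moved. I hand the job in.

```bash
python3 - <<'E'
from h import *
print(manip.close_job())
E
```

```text
the job is handed in; nothing more can be done
None
```

I handed in the job at about 19 s with the knife's blade holding the lid at about 0.885 rad, against about 0.875 rad measured for the pointer and a tolerance of 0.09; I was not told the verdict.

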